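# Fold up the caddy's handle and hang it on the double hook

### The job

Take the grey bathroom caddy out of the shelved wooden tray and stand it on the countertop with its handle still folded down, letting go of it; then swing its handle up until it stops fully upright. Finally hang the caddy by the handle's bar on the double hook, resting across both prongs, and leave it hanging still and level, without knocking or shifting the other toiletries.

Things in the scene. Friction and masses are not known exactly. Their poses are not given: they have to be found in the camera images.
- caddy: Empty open grey plastic tub (caddy), 90 (x) x 120 (y) x 85 (z) mm, walls 8 mm, 0.37 kg. Origin: centre of underside. A metal U handle is hinged outside its 90 mm sides, on an axis along y at x 0, z 45 mm; folded, it slopes up to caddy +x, its bar at x 104, z 95. At the start it stands in the tray, -x wall out in front of the shelf, bar under the shelf, which is too low to raise the handle there.
- caddy_rim (a point): Middle of the top edge of the caddy's -x wall (8 mm thick, 120 mm long along y, top 85 mm above the underside; this point is at caddy x = -41 mm).
- bail (a joint): Angle of the caddy's handle: 0 = folded down, sloping 0.45 rad above level towards the caddy's +x; grows as it swings up (bar towards -x); 1.121 = upright, its end stop. A stiff hinge keeps it where it is left (about 0.03 N m).
- bail_bar (a point): Middle of the handle's bar, a round metal bar 12 mm thick along the caddy's y. It lies 115 mm from the hinge axis: 160 mm above the caddy's underside with the handle upright. The two arms, also 12 mm thick, have 122 mm clear between them. Its y axis is along the bar.
- riser: Fixed wooden tray, shelf over its back part; left or right on the counter. Origin on the counter, x to its back, y along its width. Floor 10 mm thick, x -115 to 105 mm, y +-145; front lip at x -115 to -109 is 18 mm high. Shelf board x 10 to 105, y +-145, underside at z 152, top 167, on four 14 mm posts at x 18 and 96, y +-136. Sides open.
- stand: Fixed steel stand with the double hook, across the counter from the tray. Origin: on the counter below the hook's seat; x from the prong tips to the post. Base plate x -40 to 130 mm, y +-85, 12 high; post 18 thick at x 92, 232 high; hook plate x 81 to 93, y +-58, z 229 to 265 mm.
- seat (a point): Seat of the hook, midway between two 8 mm round prongs (at stand y +-40 mm), on their centre line, 235 mm up. Each prong comes from the plate at x 81 (16 mm higher) down to x 11, level to x -11, then up to its free tip at x -31, 26 mm higher (top 30 mm above the seat). A 12 mm bar in the seat has its centre 10 mm above this point. The bar goes on from -x, over the tips, then down.
- pump: Green soap pump bottle, 60 mm diameter, 190 mm tall, its spout 35 mm out; origin at centre of underside. To be left alone.
- can: White slim bottle with black cap, 44 mm diameter, 150 mm tall, near the hook stand; origin at centre of underside. To be left alone.
- tumbler: White cup, 72 mm diameter, 95 mm tall; origin at centre of underside. To be left alone.
- jar: Amber jar, 60 mm diameter, 50 mm tall, standing on top of the shelf; origin at centre of underside. To be left alone.
Mind the look-alikes: they are no part of the job. Of the things like the caddy, leave any that is purple; of the rest the smaller one is meant.

How it is judged (in metres and radians):
On the way, in this order (a step that is already met when the one before it is completed fails the run):
1. the caddy stands upright on the countertop, out of the tray, let go, its handle still folded (below 0.35 rad) (height (world z) of caddy below 0.006 m and angle between caddy's own z axis and vertical below 0.1 rad and contact force between the fingers and caddy below 0.1 N and linear speed of caddy below 0.02 m/s and value of joint bail below 0.35 rad), for 0.2 s.
2. the handle is swung up to its end stop (over 1.05 rad) while the caddy stands on the countertop (height (world z) of caddy below 0.006 m and angle between caddy's own z axis and vertical below 0.1 rad and value of joint bail above 1.05 rad), for 0.2 s.
At the end, for the whole second after the job is handed in: Caddy hangs by its bar on both prongs: bar's middle from the seat point within 25 mm in stand y, -25 to 35 mm in x, 0 to 22 mm up, bar within 0.2 rad of stand y; caddy within 0.25 rad of upright, underside over 40 mm up, carried by the stand (over 1.5 N), under 40 mm/s, let go (x of bail_bar in the frame of seat between -0.025 and 0.035 m and y of bail_bar in the frame of seat between -0.025 and 0.025 m and z of bail_bar in the frame of seat between 0 and 0.022 m and angle between the y axis of bail_bar and the y axis of stand, either way round below 0.2 rad and contact force between caddy and stand above 1.5 N and angle between caddy's own z axis and vertical below 0.25 rad and height (world z) of caddy above 0.04 m and linear speed of caddy below 0.04 m/s and contact force between caddy and the fingers below 0.1 N); the robot touches nothing.
It fails at once if a bystander (pump, slim bottle, cup, jar) is shifted more than 25 mm or tipped more than 0.35 rad (distance of any of pump, can, tumbler, jar from where it was at the start of the episode above 0.025 m or angle between any of pump, can, tumbler, jar's own z axis and vertical above 0.35 rad).
It fails at once if the caddy is tipped over (more than 0.8 rad) (angle between caddy's own z axis and vertical above 0.8 rad).
It also fails if it takes over 72 s, if anything falls off the work surface, if the arm or the gripper's body presses on something with over 40 N, if the wrist force passes 120 N, or if a joint passes its speed limit or range.

### The arm

A 6-joint arm with a two-finger parallel gripper is mounted at the origin on the work surface. World frame = base frame: x ahead of the robot, y to its left, z up, the work surface at z = 0. Lengths are in mm, angles in rad, forces in N, time in s.
With the tool pointing down it reaches from about 350 to 875 mm from the base axis. Payload 4.2 kg.
Tool frame: the origin (TCP) lies at the very end of the fingers, on their centre line; the grasp point (between the pads) lies arm.grip_point_offset behind it (arm.grip_point_offset is the distance from the TCP to the grasp point, in mm); z points along the fingers, y is the line along which they close (so a half turn about z gives the same grasp; the last joint's range is limited). The gripper opens to 85 mm and grips with 20 to 120 N. Pads are 22 mm wide; open, the fingers measure 114 mm over their backs; the gripper's body (76 mm by 85 mm) begins 54 mm behind the grasp point. The pads swing forward as they close: fully open they stand 13 mm farther back than shut.
Start: joints at [-0.889, 0.385, 0.008, 0, -1.194, -0.259], TCP at [256.46, -569.937, 231.312] pointing down, gripper open.
Joint ranges: [-3.14, 3.14], [-1.21, 2.06], [-1.07, 1.41], [-3.16, 2.05], [-2.99, -0.16], [-3.1, 3.1]. Speed limits (rad/s): [2.79, 2.79, 3.14, 3.14, 3.14, 3.14].

### API

Orientations are given as a unit quaternion [x, y, z, w].
In Python, from bench import arm, cams, ticket gives the robot as it stands.
- The arm moves only by the tool servo_tool, never from a script. Its argument "commands" is a list that holds one entry, the list of rows, each a list of 7 numbers: the closure in counts, from 0 (fully open) to 255 (shut), then the shift along the tool's x, y, z in m, then the turn, a rotation vector about the tool's x, y, z in degrees. In form: [[[grip, x, y, z, ax, ay, az], ...]]. A call has 1 to 10 rows; each row shifts and turns the commanded pose from where the row before left it, along the tool's axes as they then stand; what a row does not reach is not made up. A row lasts 1/12 s, in which the tool goes at most 41.7 mm and 7.16 degrees, less where a joint would pass 70% of its speed; a pose out of reach is approached as far as the arm can. A call with a gripper value outside its range is refused whole. The fingers move at their own pace and stop on an object; the grip force is fixed at half the most. Time passes only in rows, so rows that do not move let the fingers close. It gives the time, the measured TCP pose, the force, the opening and the grip force at its end, in the units of the state.
- arm.read_state(): the state, without advancing time (a new reading comes with each control period).
- cams.get_image(name): name is "scene" or "top"; returns a dict with "frame" (420x560x3 uint8, blue, green, red), "K" (3x3 intrinsics, pixels), "k1" (the pictures are not rectified: a ray, as slopes to the right and down, at radius r is drawn at 1 + k1 r^2 times it, then the intrinsics apply), "T" (4x4, takes a point from camera to world coordinates). Camera axes: x right, y up, looking along -z (the intrinsics and any distortion apply to the point x, -y, -z); pixel columns grow to the right and rows downward; lengths in mm; the calibration is good to about 2 mm. A picture is of the moment at which its call begins. There is no depth.
- ticket.job_done(): hands the job in; it is judged then, once.
The state is a dict: "clock": time; "joints": joint angles; "joint_vel": joint speeds; "joint_efforts": joint torques, N m; "position": TCP position; "ee_rot": TCP orientation; "contact_force": force on the tool from outside, world axes, zero at the start; "wrist_torque": the same for the moment, N m; "gripper_width": finger opening in mm; "grasp_force": force on a finger pad.
Only numpy, scipy, OpenCV 4.12 (cv2) and the standard library are available. Lean on these libraries where they do the work, as an engineer would, in place of code of your own. Each camera call takes 0.05 s, during which the arm holds its last target. There are 200 camera calls.

## Working session

There is one attempt and no reset: what is moved stays moved. The work goes in short steps, Python scripts to look and compute and a tool call to move; the robot and the scene stay as the last step left them, time stands still between calls to the robot, and variables do not carry over. Pictures are saved under pics/ and viewed, at most 12 in all, crops included, and the job is handed in when it is done.

Besides the shell and the picture viewer there is one more tool, called after "Call:" as a command line: name --argument value ..., lists and objects as JSON in quotes. servo_tool: Moves the arm, as the interface text tells. Its arguments: {"type":"object","properties":{"commands":{"type":"array","items":{"type":"array","items":{"type":"array","items":{"type":"number"}}}}},"required":["commands"]}

```bash
mkdir -p pics; cat > h.py <<'E'
import numpy as np, cv2
from bench import arm, cams, ticket
def snap(n,fn):
    d=cams.get_image(n); cv2.imwrite('pics/'+fn,d['frame']); np.savez('pics/'+n+'.npz',**{k:d[k] for k in('frame','K','k1','T')}); return d
def load(n): return np.load('pics/'+n+'.npz')
def ray(d,u,v):
    K=d['K'];x=(u-K[0,2])/K[0,0];y=(v-K[1,2])/K[1,1];k=float(d['k1']);a=np.array([x,y]);s=a.copy()
    for _ in range(30): s=a/(1+k*(s@s))
    T=d['T'];return T[:3,3],T[:3,:3]@np.array([s[0],-s[1],-1])
def atz(d,u,v,z):
    o,r=ray(d,u,v);return o+r*(z-o[2])/r[2]
def proj(d,p):
    T=d['T'];c=T[:3,:3].T@(np.array(p)-T[:3,3]);s=np.array([c[0],-c[1]])/-c[2];s=s*(1+float(d['k1'])*(s@s));K=d['K'];return K[0,0]*s[0]+K[0,2],K[1,1]*s[1]+K[1,2]
def tri(d1,p1,d2,p2):
    A=[];b=[]
    for d,p in((d1,p1),(d2,p2)):
        o,r=ray(d,*p);r=r/np.linalg.norm(r);P=np.eye(3)-np.outer(r,r);A.append(P);b.append(P@o)
    return np.linalg.solve(A[0]+A[1],b[0]+b[1])
E
python3 - <<'E'
from h import *
for n in('scene','top'):
    d=snap(n,n+'0.png');print(n,d['K'].tolist(),d['k1'],np.round(d['T'],3).tolist())
print(arm.read_state(),arm.grip_point_offset)
E
```

```text
scene [[527.2479205356731, 0.0, 274.5625966217693], [0.0, 527.2479205356731, 215.0542320860561], [0.0, 0.0, 1.0]] -0.14799330514186107 [[0.03, -0.645, 0.763, 1747.673], [0.999, 0.034, -0.011, -124.691], [-0.019, 0.763, 0.646, 1242.825], [0.0, 0.0, 0.0, 1.0]]
top [[451.8135100618121, 0.0, 279.3480688615911], [0.0, 451.8135100618121, 206.17630278603053], [0.0, 0.0, 1.0]] -0.08691639865196295 [[-0.028, 0.998, -0.053, 391.474], [-0.999, -0.029, -0.021, -130.97], [-0.022, 0.053, 0.998, 1633.612], [0.0, 0.0, 0.0, 1.0]]
{'clock': 0.1, 'joints': array([-8.89399464e-01,  3.85479510e-01,  6.76650888e-03, -3.78046517e-04,
       -1.19401284e+00, -2.58582452e-01]), 'joint_vel': array([ 0.00048711, -0.00188638,  0.00376838,  0.00078941, -0.00189509,
       -0.00116238]), 'joint_efforts': array([-1.28934571e-03, -3.93316913e+01,  1.88928884e+01,  4.19798478e+00,
       -2.61266476e-03, -4.75672152e-06]), 'position': array([ 256.23556789, -569.49368616,  230.34109278]), 'ee_rot': array([-2.09767717e-01,  9.77750757e-01,  9.39722510e-04, -2.80271086e-04]), 'contact_force': array([ 0.07855064,  0.46122747, -0.83882748]), 'wrist_torque': array([0.02140861, 0.0762456 , 0.01195782]), 'grasp_force': 0.0, 'gripper_width': 85.63887017838199} 18.700000000000003
```

View pics/scene0.png

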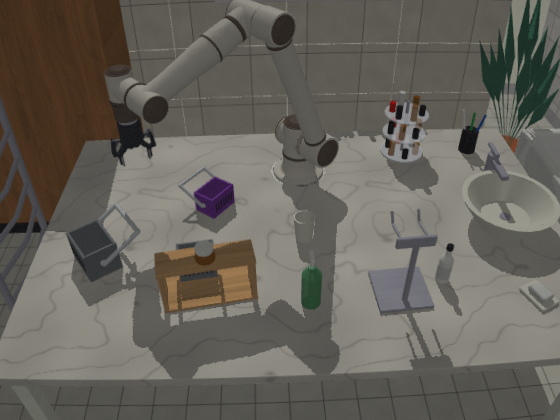

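View pics/top0.png

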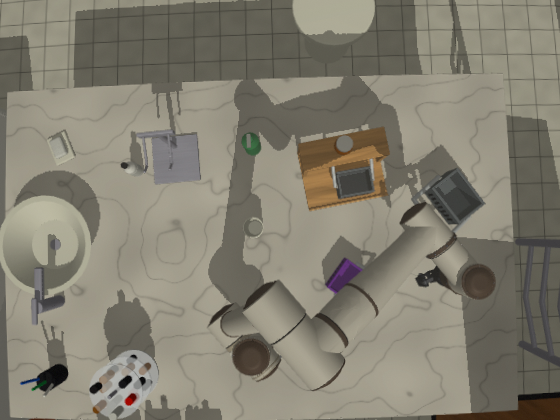

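The views show the grey caddy in the tray (top ~355,182), and the stand (top ~175,158; scene ~405,285). The pump is at top 252,143, the cup at 255,228 and the slim bottle at 130,166. A second, larger grey caddy and a purple one are the look-alikes. I'll enlarge next.

```bash
python3 - <<'E'
from h import *
a=load('top')['frame'];b=load('scene')['frame']
def c(f,x,y,w=100,h=75):
    g=cv2.resize(f[y:y+h,x:x+w],(400,300),interpolation=cv2.INTER_CUBIC)
    for i in range(0,w,10):
        cv2.line(g,(i*400//w,0),(i*400//w,4 if i%50 else 12),(0,0,255),1);
    for i in range(0,h,10): cv2.line(g,(0,i*300//h),(6,i*300//h),(0,0,255),1)
    return g
cv2.imwrite('pics/c1.png',np.vstack([np.hstack([c(a,292,120,112,84)*1,c(a,110,110)]),np.hstack([c(b,150,235,112,84),c(b,360,200,112,112*3//4+30) if 0 else c(b,365,205,140,105)])]))
E
```

```text
(no output)
```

View pics/c1.png

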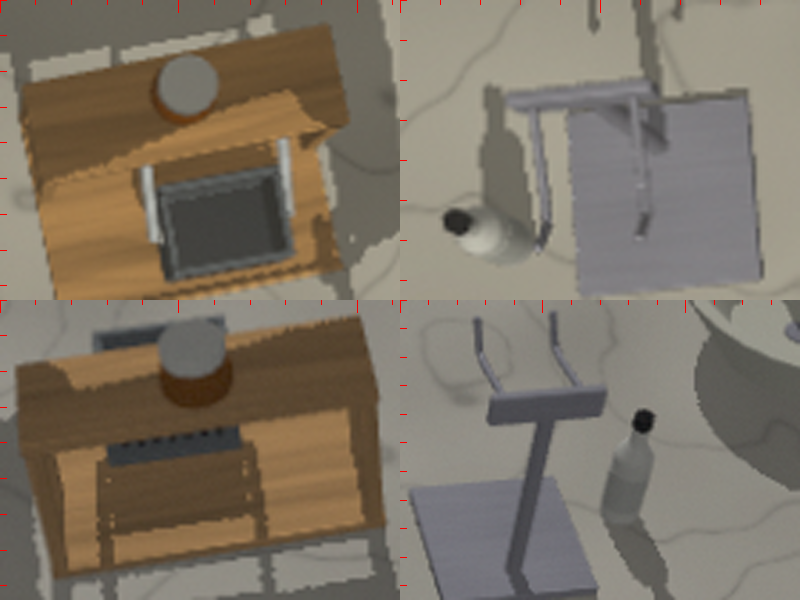

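```bash
cat > fit.py <<'E'
from h import *
def rig(loc,wor):
    loc=np.array(loc,float);w=np.array(wor)[:,:2];l0=loc.mean(0);w0=w.mean(0);a=loc-l0;b=w-w0
    th=np.arctan2((a[:,0]*b[:,1]-a[:,1]*b[:,0]).sum(),(a*b).sum());R=np.array([[np.cos(th),-np.sin(th)],[np.sin(th),np.cos(th)]])
    o=w0-R@l0;return o,th,np.abs((loc@R.T+o)-w).max(1)
E
python3 - <<'E'
from fit import *
t=load('top');s=load('scene')
P=lambda L,z,x0,y0,k:[atz(t,x0+x/k,y0+y/k,z) for x,y in L]
k=400/112
for nm,r in(('tray',rig([(105,145),(105,-145),(10,-145),(10,145)],P([(20,88),(332,25),(350,122),(40,190)],167,292,120,k))),
 ('caddy',rig([(45,60),(45,-60),(-45,-60),(-45,60)],P([(157,187),(283,162),(293,250),(165,282)],95,292,120,k))),
 ('base',rig([(130,85),(130,-85),(-40,-85),(-40,85)],P([(166,112),(347,93),(363,277),(180,294)],12,110,110,4)))): print(nm,np.round(r[0],1),round(r[1],3),np.round(r[2],1))
a=tri(t,(110+140/4,110+245/4),s,(365+153/2.857,205+14/2.857));b=tri(t,(110+242/4,110+235/4),s,(365+78/2.857,205+20/2.857))
print('tips',a,b,np.linalg.norm(a-b))
print('pump',atz(t,252,143,190),'cup',atz(t,255,228,95),'can',atz(t,110+58/4,110+222/4,150),'jar',atz(t,292+188/k,120+85/k,217))
E
```

```text
tray [ 592.4 -327.7] 0.177 [0.4 3.3 2.1 1.8]
caddy [ 550.2 -359.5] 0.146 [2.4 5.5 5.2 6.4]
base [619.4 272.9] 0.066 [0.1 0.8 0.5 0.8]
tips [586.00215153 312.41661307 260.17509258] [591.06471009 232.47624249 259.81611974] 80.10131839187993
pump [676.01403428 -18.31592204 190.        ] cup [401.89382482 -13.93310688  95.        ] can [623.50055142 417.47460601 150.        ] jar [ 658.8481142  -313.72169595  217.        ]
```

Call:
servo_tool --commands '[[[0,0,0,0,0,0,-7],[0,0,0,0,0,0,-7],[0,0,0,0,0,0,-7],[0,0,0,0,0,0,-7],[0,0,0,0,0,0,-7],[0,0,0,0,0,0,-7],[0,0,0,0,0,0,-7],[0,0,0,0,0,0,-7],[0,0,0,0,0,0,-7],[0,0,0,0,0,0,-7]]]'

```text
clock: 0.93
position: [256.3, -569.6, 230.6]
ee_rot: [0.735, -0.678, -0.001, -0.0]
contact_force: [0.5, 0.2, 0.2]
gripper_width: 85.5
grasp_force: 0.0
```

Call:
servo_tool --commands '[[[0,0,0,0,0,0,-4.4],[0,0,0,0,0,0,0],[0,0,0,0,0,0,0]]]'

```text
clock: 1.18
position: [256.4, -569.7, 230.8]
ee_rot: [0.758, -0.653, -0.0, -0.0]
contact_force: [0.5, 1.0, -0.0]
gripper_width: 85.5
grasp_force: 0.0
```

```bash
cat > to.py <<'E'
import sys
from h import *
from scipy.spatial.transform import Rotation as R
def go(x,y,z,yaw=None):
    s=arm.read_state();r=R.from_quat(s['ee_rot']).as_matrix();h=np.degrees(np.arctan2(-r[1,1],-r[0,1]))
    print('t',round(s['clock'],2),'pos',np.round(s['position'],1),'yaw',round(h,2),'zaxis',np.round(r[:,2],4),'F',np.round(s['contact_force'],1),'w',round(s['gripper_width'],1),'gf',round(s['grasp_force'],1),'J',np.round(s['joints'],2))
    print('tool shift mm',np.round(r.T@(np.array([x,y,z])-s['position']),1))
if __name__=='__main__': go(*map(float,sys.argv[1:4]))
E
python3 to.py 509.7 -365.7 150
```

```text
t 1.18 pos [ 256.4 -569.7  230.8] yaw 8.5 zaxis [-4.e-04  8.e-04 -1.e+00] F [ 0.5  1.  -0. ] w 85.5 gf 0.0 J [-0.89  0.39  0.01 -0.   -1.19  1.04]
tool shift mm [-164.3 -280.7   80.9]
```

Call:
servo_tool --commands '[[[0,-0.0164,-0.028,0,0,0,0],[0,-0.0164,-0.028,0,0,0,0],[0,-0.0164,-0.028,0,0,0,0],[0,-0.0164,-0.028,0,0,0,0],[0,-0.0164,-0.028,0,0,0,0],[0,-0.0164,-0.028,0.01,0,0,0],[0,-0.0164,-0.028,0.01,0,0,0],[0,-0.0164,-0.028,0.02,0,0,0],[0,-0.0164,-0.028,0.02,0,0,0],[0,-0.0164,-0.028,0.02,0,0,0]]]'

```text
clock: 2.02
position: [509.8, -364.6, 150.7]
ee_rot: [0.758, -0.653, 0.0, -0.0]
contact_force: [-0.2, 0.1, -0.1]
gripper_width: 85.4
grasp_force: 0.0
```

Call:
servo_tool --commands '[[[0,0,0,0,0,0,0],[0,0,0,0,0,0,0]]]'

```text
clock: 2.18
position: [509.1, -364.2, 149.4]
ee_rot: [0.759, -0.651, -0.002, 0.001]
contact_force: [-0.4, 0.1, 0.8]
gripper_width: 85.2
grasp_force: 0.0
```

```bash
python3 to.py 509.7 -365.7 68; python3 - <<'E'
from h import *
d=snap('top','t1.png')['frame'];e=snap('scene','s1.png')['frame']
cv2.imwrite('pics/c2.png',np.hstack([cv2.resize(d[130:230,300:400],(400,400),interpolation=2),cv2.resize(e[200:300,140:240],(400,400),interpolation=2)]))
E
```

```text
t 2.18 pos [ 509.1 -364.2  149.4] yaw 8.7 zaxis [-0.0035  0.0014 -1.    ] F [-0.4  0.1  0.8] w 85.2 gf 0.0 J [-0.36  0.45 -0.1  -0.   -1.02  0.51]
tool shift mm [ 1.7 -0.7 81.4]
```

View pics/c2.png

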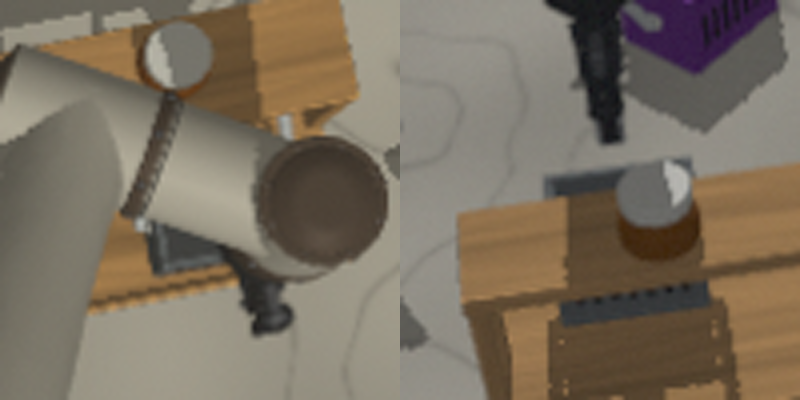

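The gripper is over the middle of the front wall: in the right half it is at u≈605, and the rim spans 545–690. Next: descend and grip.

Call:
servo_tool --commands '[[[0,0,0,0.027,0,0,0],[0,0,0,0.027,0,0,0],[0,0,0,0.015,0,0,0],[0,0,0,0.012,0,0,0],[0,0,0,0,0,0,0],[0,0,0,0,0,0,0]]]'

```text
clock: 2.78
position: [508.6, -366.8, 71.0]
ee_rot: [0.758, -0.652, 0.0, 0.0]
contact_force: [-0.2, -0.6, 0.9]
gripper_width: 85.3
grasp_force: 0.0
```

Call:
servo_tool --commands '[[[120,0,0,0,0,0,0],[160,0,0,0,0,0,0],[200,0,0,0,0,0,0],[230,0,0,0,0,0,0],[255,0,0,0,0,0,0],[255,0,0,0,0,0,0],[255,0,0,0,0,0,0],[255,0,0,0,0,0,0],[255,0,0,0,0,0,0],[255,0,0,0,0,0,0]]]'

```text
clock: 3.62
position: [509.1, -365.8, 70.7]
ee_rot: [0.758, -0.652, 0.0, -0.0]
contact_force: [0.7, 2.0, 2.8]
gripper_width: 6.4
grasp_force: 60.4
```

```bash
python3 to.py 509.7 -365.7 68
```

```text
t 3.62 pos [ 509.1 -365.8   70.7] yaw 8.64 zaxis [ 8.e-04 -4.e-04 -1.e+00] F [0.7 2.  2.8] w 6.4 gf 60.4 J [-0.37  0.54 -0.18  0.   -0.85  0.52]
tool shift mm [-0.  -0.6  2.7]
```

Call:
servo_tool --commands '[[[255,0,0,-0.009,0,0,0],[255,0,0,-0.009,0,0,0],[255,0,0,-0.008,0,0,0],[255,0,0.01,0,0,0,0],[255,0,0.015,0,0,0,0],[255,0,0.02,0,0,0,0],[255,0,0.02,0,0,0,0],[255,0,0.02,0,0,0,0],[255,0,0.01,0,0,0,0],[255,0,0,0,0,0,0]]]'

```text
clock: 4.45
position: [411.5, -379.8, 96.1]
ee_rot: [0.757, -0.653, -0.001, 0.0]
contact_force: [-0.2, 0.1, -3.8]
gripper_width: 7.2
grasp_force: 59.4
```

```bash
python3 to.py 470 80 270;  python3 - <<'E'
from h import *
d=snap('top','t1.png')['frame'];e=snap('scene','s2.png')['frame']
cv2.imwrite('pics/c3.png',np.hstack([cv2.resize(d[130:230,300:400],(400,400),interpolation=2),cv2.resize(e[190:290,130:230],(400,400),interpolation=2)]))
E
```

```text
t 4.45 pos [ 411.5 -379.8   96.1] yaw 8.48 zaxis [-0.0023  0.0016 -1.    ] F [-0.2  0.1 -3.8] w 7.2 gf 59.4 J [-0.46  0.41 -0.33 -0.   -0.83  0.6 ]
tool shift mm [-446.5 -125.3 -173.3]
```

View pics/c3.png

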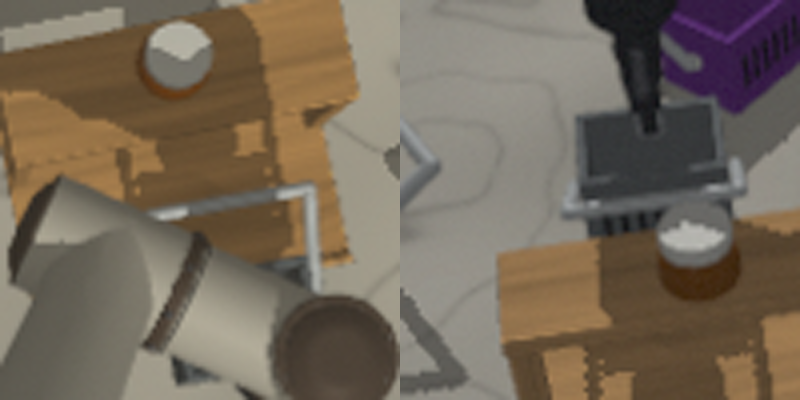

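Call:
servo_tool --commands '[[[255,0,0,-0.02,0,0,0],[255,0,0,-0.025,0,0,0],[255,0,0,-0.03,0,0,0],[255,0,0,-0.03,0,0,0],[255,0,0,-0.03,0,0,0],[255,-0.01,-0.003,-0.02,0,0,0],[255,-0.02,-0.006,-0.019,0,0,0],[255,-0.03,-0.008,0,0,0,0],[255,-0.03,-0.009,0,0,0,0],[255,-0.03,-0.009,0,0,0,0]]]'

```text
clock: 5.38
position: [432.1, -254.6, 270.7]
ee_rot: [0.758, -0.652, 0.0, -0.001]
contact_force: [0.7, 1.0, -4.3]
gripper_width: 7.1
grasp_force: 59.4
```

Call:
servo_tool --commands '[[[255,-0.034,-0.009,0,0,0,0],[255,-0.034,-0.009,0,0,0,0],[255,-0.034,-0.009,0,0,0,0],[255,-0.034,-0.009,0,0,0,0],[255,-0.034,-0.009,0,0,0,0],[255,-0.034,-0.009,0,0,0,0],[255,-0.034,-0.009,0,0,0,0],[255,-0.034,-0.009,0,0,0,0],[255,-0.03,-0.009,0,0,0,0],[255,-0.02,-0.005,0,0,0,0]]]'

```text
clock: 6.22
position: [468.8, 78.7, 270.5]
ee_rot: [0.759, -0.651, 0.0, -0.001]
contact_force: [-0.3, -0.5, -4.5]
gripper_width: 6.7
grasp_force: 59.4
```

Call:
servo_tool --commands '[[[255,0,0,0.02,0,0,2.4],[255,0,0,0.03,0,0,2.4],[255,0,0,0.03,0,0,0],[255,0,0,0.03,0,0,0],[255,0,0,0.03,0,0,0],[255,0,0,0.02,0,0,0],[255,0,0,0.01,0,0,0],[255,0,0,0,0,0,0],[255,0,0,0,0,0,0]]]'

```text
clock: 6.97
position: [468.7, 75.7, 100.3]
ee_rot: [0.731, -0.683, 0.0, 0.0]
contact_force: [1.4, -0.6, -4.4]
gripper_width: 6.7
grasp_force: 59.4
```

```bash
python3 to.py 470 80 60.7
```

```text
t 6.97 pos [468.7  75.7 100.3] yaw 3.88 zaxis [ 0.e+00 -3.e-04 -1.e+00] F [ 1.4 -0.6 -4.4] w 6.7 gf 59.4 J [ 0.5   0.28 -0.53  0.   -0.76 -0.44]
tool shift mm [-4.2 -1.5 39.6]
```

Call:
servo_tool --commands '[[[255,0,0,0.012,0,0,0],[255,0,0,0.012,0,0,0],[255,0,0,0.006,0,0,0],[255,0,0,0.004,0,0,0],[255,0,0,0.003,0,0,0],[255,0,0,0.002,0,0,0],[255,0,0,0,0,0,0],[255,0,0,0,0,0,0]]]'

```text
clock: 7.63
position: [468.5, 75.3, 61.7]
ee_rot: [0.73, -0.683, 0.0, -0.0]
contact_force: [0.4, 0.2, -4.9]
gripper_width: 6.8
grasp_force: 59.4
```

```bash
python3 to.py 470 80 60.7
```

```text
t 7.63 pos [468.5  75.3  61.7] yaw 3.83 zaxis [ 9.e-04  3.e-04 -1.e+00] F [ 0.4  0.2 -4.9] w 6.8 gf 59.4 J [ 0.5   0.34 -0.57  0.   -0.66 -0.44]
tool shift mm [-4.6 -1.8  1. ]
```

Call:
servo_tool --commands '[[[255,0,0,0.001,0,0,0],[255,0,0,0.001,0,0,0],[255,0,0,0,0,0,0],[255,0,0,0,0,0,0]]]'

```text
clock: 7.97
position: [468.6, 75.3, 60.7]
ee_rot: [0.731, -0.683, 0.0, -0.001]
contact_force: [-3.3, 0.2, 5.4]
gripper_width: 7.1
grasp_force: 60.9
```

Call:
servo_tool --commands '[[[255,0,0,0.001,0,0,0],[255,0,0,0,0,0,0],[180,0,0,0,0,0,0],[150,0,0,0,0,0,0],[130,0,0,0,0,0,0],[130,0,0,0,0,0,0],[130,0,0,0,0,0,0],[130,0,0,0,0,0,0]]]'

```text
clock: 8.63
position: [468.3, 75.1, 58.2]
ee_rot: [0.73, -0.683, 0.0, -0.0]
contact_force: [0.1, 0.2, 0.5]
gripper_width: 41.9
grasp_force: 0.0
```

Call:
servo_tool --commands '[[[130,0,0,-0.01,0,0,0],[130,0,0,-0.03,0,0,0],[130,0,0,-0.04,0,0,0],[130,0,0,-0.04,0,0,0],[130,0,0,-0.04,0,0,0],[130,0,0,0,0,0,0],[130,0,0,0,0,0,0],[130,0,0,0,0,0,0]]]'

```text
clock: 9.3
position: [467.5, 75.0, 217.7]
ee_rot: [0.73, -0.683, -0.0, 0.0]
contact_force: [0.4, 0.4, -0.2]
gripper_width: 41.5
grasp_force: 0.0
```

```bash
python3 to.py 470 80 60.7;  python3 - <<'E'
from h import *
d=snap('top','t3.png')['frame'];e=snap('scene','s3.png')['frame']
cv2.imwrite('pics/c4.png',np.hstack([cv2.resize(d[120:240,180:280],(400,480),interpolation=2),cv2.resize(e[190:310,290:390],(400,480),interpolation=2)]))
E
```

```text
t 9.3 pos [467.5  75.  217.7] yaw 3.8 zaxis [-1.e-03  2.e-04 -1.e+00] F [ 0.4  0.4 -0.2] w 41.5 gf 0.0 J [ 0.5   0.14 -0.37 -0.   -1.06 -0.44]
tool shift mm [ -4.8  -3.  157. ]
```

View pics/c4.png

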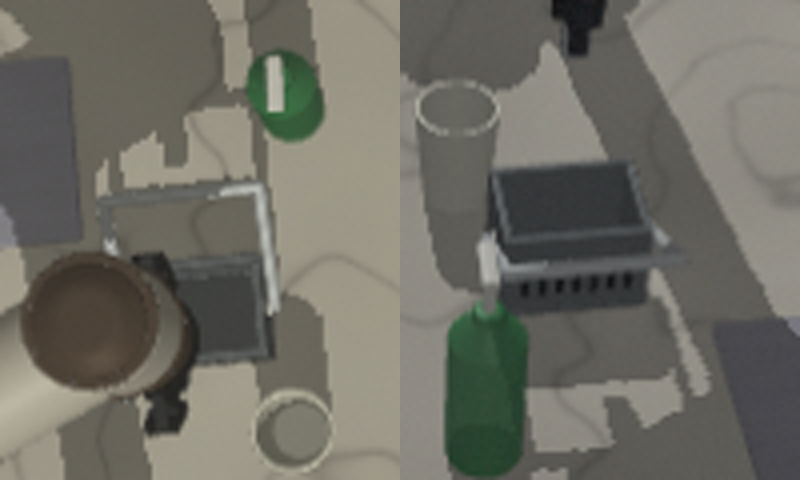

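```bash
python3 - <<'E'
from h import *
t=load('top');s=load('scene')
for p in[(103,198),(262,187),(182,193)]: print('top',atz(t,180+p[0]/4,120+p[1]/4,95))
for p in[(90,272),(283,259)]: print('sc',atz(s,290+p[0]/4,190+p[1]/4,95))
c,q=np.cos(.066),np.sin(.066)
print('expected bar',468.4+145*c,75.2+145*q)
E
```

```text
top [607.98487537 151.15209625  95.        ]
top [612.95502804  13.45113332  95.        ]
top [610.03161815  82.59373015  95.        ]
sc [601.89964794   4.54450703  95.        ]
sc [595.7391891  154.95859029  95.        ]
expected bar 613.0843046223856 84.76305369307826
```

Call:
servo_tool --commands '[[[165,0,-0.02,0,0,0,0],[165,0,-0.035,0,0,0,0],[165,0,-0.035,0,0,0,0],[165,0,-0.035,0,0,0,0],[165,0,-0.02,0.02,0,0,0],[165,0,0,0.03,0,0,0],[165,0,0,0.02,0,0,0],[165,0,0,0,0,0,0],[165,0,0,0,0,0,0]]]'

```text
clock: 10.15
position: [611.8, 84.2, 145.8]
ee_rot: [0.73, -0.683, -0.001, 0.003]
contact_force: [-0.8, -0.1, 0.6]
gripper_width: 29.9
grasp_force: 0.0
```

```bash
python3 to.py 612 84 80
```

```text
t 10.15 pos [611.8  84.2 145.8] yaw 3.83 zaxis [-0.0051 -0.0026 -1.    ] F [-0.8 -0.1  0.6] w 29.9 gf 0.0 J [ 0.4   0.44 -0.12  0.   -1.01 -0.33]
tool shift mm [ 0.1 -0.5 65.8]
```

Call:
servo_tool --commands '[[[165,0,0,0.025,0,0,0],[165,0,0,0.02,0,0,0],[165,0,0,0.012,0,0,0],[165,0,0,0.009,0,0,0],[165,0,0,0,0,0,0],[165,0,0,0,0,0,0]]]'

```text
clock: 10.65
position: [613.5, 85.0, 83.4]
ee_rot: [0.731, -0.683, 0.001, -0.001]
contact_force: [0.5, -0.4, 0.4]
gripper_width: 30.5
grasp_force: 0.0
```

```bash
python3 to.py 612 84 80;  python3 - <<'E'
from h import *
d=snap('top','t4.png')['frame'];e=snap('scene','s4.png')['frame']
cv2.imwrite('pics/c5.png',np.hstack([cv2.resize(d[120:240,180:280],(400,480),interpolation=2),cv2.resize(e[200:290,310:385],(400,480),interpolation=2)]))
E
```

```text
t 10.65 pos [613.5  85.   83.4] yaw 3.86 zaxis [ 1.7e-03  1.0e-04 -1.0e+00] F [ 0.5 -0.4  0.4] w 30.5 gf 0.0 J [ 0.4   0.51 -0.19  0.   -0.87 -0.33]
tool shift mm [0.9 1.6 3.4]
```

View pics/c5.png

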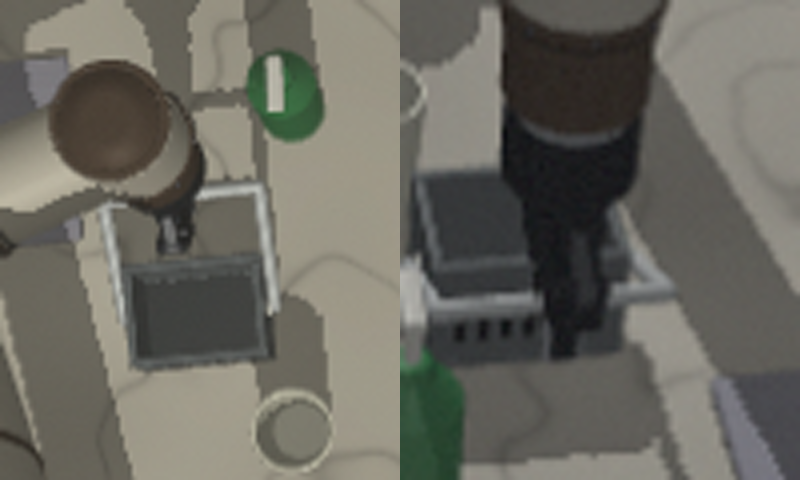

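Call:
servo_tool --commands '[[[165,0.007,0,0,0,0,0],[165,0,0.007,0,0,0,0],[165,0,0.007,0,0,0,0],[165,0,0.005,-0.007,0,0,0],[165,0,0.006,-0.008,0,0,0],[165,0,0.007,-0.008,0,0,0],[165,0,0.008,-0.009,0,0,0],[165,0,0.009,-0.007,0,0,0],[165,0,0.009,-0.007,0,0,0],[165,0,0,0,0,0,0]]]'

```text
clock: 11.58
position: [554.1, 74.0, 130.4]
ee_rot: [0.73, -0.683, 0.0, -0.001]
contact_force: [-1.0, 0.1, 0.3]
gripper_width: 29.8
grasp_force: 0.0
```

```bash
python3 to.py 509 72 148;  python3 - <<'E'
from h import *
d=snap('top','t5.png')['frame'];e=snap('scene','s5.png')['frame']
cv2.imwrite('pics/c6.png',np.hstack([cv2.resize(d[120:240,180:280],(400,480),interpolation=2),cv2.resize(e[200:290,310:385],(400,480),interpolation=2)]))
E
```

```text
t 11.58 pos [554.1  74.  130.4] yaw 3.85 zaxis [ 1.7e-03  9.0e-04 -1.0e+00] F [-1.   0.1  0.3] w 29.8 gf 0.0 J [ 0.42  0.37 -0.3  -0.   -0.91 -0.36]
tool shift mm [ -1.1  45.1 -17.7]
```

View pics/c6.png

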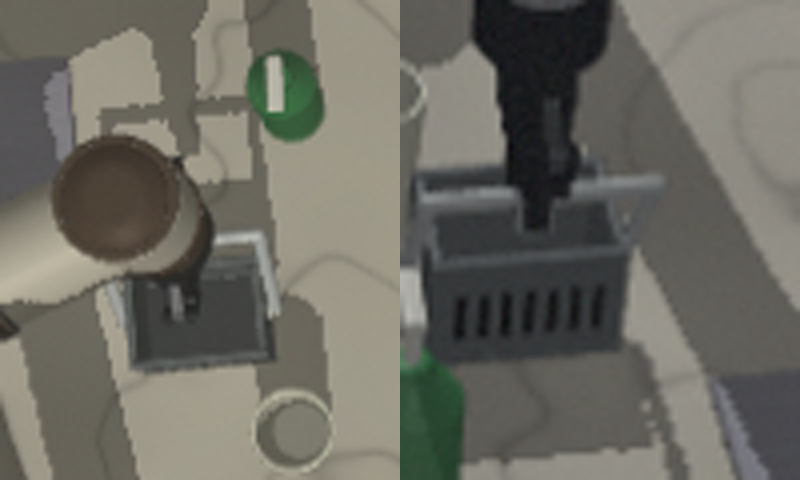

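The handle is rising with the finger, caddy unmoved (rim still at the same pixels). Next: the rest of the arc.

Call:
servo_tool --commands '[[[165,0,0.009,-0.005,0,0,0],[165,0,0.009,-0.004,0,0,0],[165,0,0.01,-0.003,0,0,0],[165,0,0.01,-0.003,0,0,0],[165,0,0.008,-0.001,0,0,0],[165,0,0.006,0,0,0,0],[165,0,0.004,0,0,0,0],[165,0,0,0,0,0,0],[165,0,0,0,0,0,0]]]'

```text
clock: 12.43
position: [499.3, 70.2, 144.3]
ee_rot: [0.73, -0.683, -0.0, 0.0]
contact_force: [-0.2, -0.3, -0.2]
gripper_width: 30.2
grasp_force: 0.0
```

Call:
servo_tool --commands '[[[165,0,0.002,0,0,0,0],[165,0,0,0,0,0,0],[165,0,0.002,0,0,0,0],[165,0,0,0,0,0,0]]]'

```text
clock: 12.77
position: [495.9, 70.1, 144.5]
ee_rot: [0.73, -0.683, 0.0, -0.0]
contact_force: [1.5, -0.0, 0.9]
gripper_width: 30.1
grasp_force: 0.7
```

```bash
python3 to.py 509 72 148
```

```text
t 12.77 pos [495.9  70.1 144.5] yaw 3.83 zaxis [ 9.e-04  3.e-04 -1.e+00] F [ 1.5 -0.   0.9] w 30.1 gf 0.7 J [ 0.47  0.26 -0.42  0.   -0.89 -0.4 ]
tool shift mm [ -1.1 -13.2  -3.5]
```

Call:
servo_tool --commands '[[[165,0,0.002,0,0,0,0],[165,0,0,0,0,0,0],[165,0,0,0,0,0,0]]]'

```text
clock: 13.02
position: [493.6, 69.8, 144.4]
ee_rot: [0.73, -0.683, 0.0, -0.0]
contact_force: [2.2, -0.4, 0.5]
gripper_width: 30.3
grasp_force: 0.7
```

```bash
python3 to.py 509 72 148;  python3 - <<'E'
from h import *
d=snap('top','t6.png')['frame'];e=snap('scene','s6.png')['frame']
cv2.imwrite('pics/c7.png',np.hstack([cv2.resize(d[120:240,180:280],(400,480),interpolation=2),cv2.resize(e[200:290,310:385],(400,480),interpolation=2)]))
E
```

```text
t 13.02 pos [493.6  69.8 144.4] yaw 3.83 zaxis [ 3.e-04  1.e-04 -1.e+00] F [ 2.2 -0.4  0.5] w 30.3 gf 0.7 J [ 0.47  0.26 -0.42  0.   -0.89 -0.4 ]
tool shift mm [ -1.1 -15.5  -3.6]
```

View pics/c7.png

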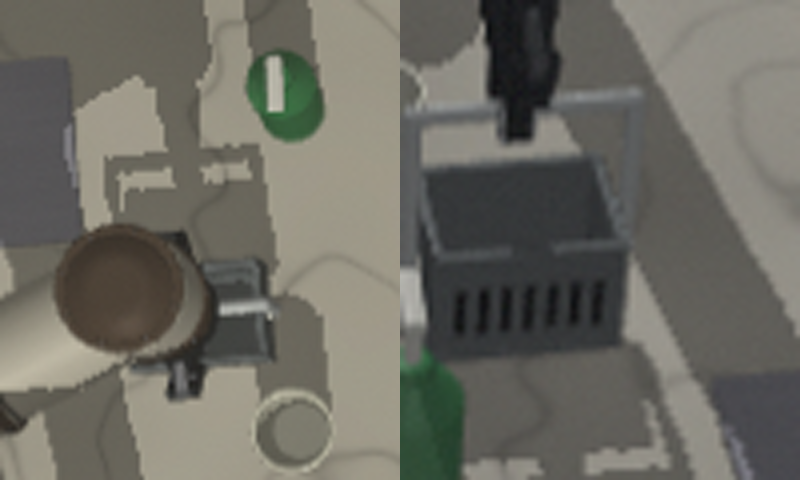

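Handle upright: in the right half the bar spans u 408–642 with the finger at ~520, near its middle, and the caddy stands. Next: centre on the bar, grip, lift.

Call:
servo_tool --commands '[[[165,0,-0.005,0,0,0,0],[165,0,-0.004,0.002,0,0,0],[165,0,0,0,0,0,0],[200,0,0,0,0,0,0],[215,0,0,0,0,0,0],[235,0,0,0,0,0,0],[255,0,0,0,0,0,0],[255,0,0,0,0,0,0],[255,0,0,0,0,0,0],[255,0,0,0,0,0,0]]]'

```text
clock: 13.95
position: [502.7, 70.4, 142.5]
ee_rot: [0.73, -0.683, 0.0, -0.0]
contact_force: [0.9, -0.3, 0.4]
gripper_width: 9.6
grasp_force: 58.4
```

Call:
servo_tool --commands '[[[255,0,0,-0.01,0,0,0],[255,0,0,-0.015,0,0,0],[255,0,0,-0.02,0,0,0],[255,0,0,-0.02,0,0,0],[255,0,0,-0.02,0,0,0],[255,0,0,-0.015,0,0,0],[255,0,0,-0.01,0,0,0],[255,0,0,0,0,0,0]]]'

```text
clock: 14.62
position: [502.6, 70.5, 254.0]
ee_rot: [0.73, -0.683, 0.0, -0.001]
contact_force: [-0.2, -0.4, -4.9]
gripper_width: 10.1
grasp_force: 58.7
```

```bash
python3 to.py 549.5 268.3 288
```

```text
t 14.62 pos [502.6  70.5 254. ] yaw 3.83 zaxis [ 0.0018  0.0011 -1.    ] F [-0.2 -0.4 -4.9] w 10.1 gf 58.7 J [ 0.46  0.17 -0.24 -0.   -1.16 -0.39]
tool shift mm [-194.2  -60.1  -33.7]
```

Call:
servo_tool --commands '[[[255,-0.005,0,-0.01,0,0,0],[255,-0.012,-0.005,-0.01,0,0,0],[255,-0.02,-0.006,-0.01,0,0,0],[255,-0.025,-0.007,0,0,0,0],[255,-0.03,-0.008,0,0,0,0],[255,-0.03,-0.008,0,0,0,0],[255,-0.028,-0.008,0,0,0,0],[255,-0.022,-0.007,0,0,0,0],[255,-0.014,-0.005,0,0,0,0],[255,-0.008,-0.002,0,0,0,0]]]'

```text
clock: 15.45
position: [545.2, 269.4, 280.5]
ee_rot: [0.731, -0.683, -0.0, 0.002]
contact_force: [0.7, 0.5, -4.9]
gripper_width: 9.9
grasp_force: 58.7
```

Call:
servo_tool --commands '[[[255,0,0,0,0,0,0],[255,0,0,0,0,0,0],[255,0,0,0,0,0,0],[255,0,0,0,0,0,0],[255,0,0,0,0,0,0]]]'

```text
clock: 15.87
position: [545.4, 266.6, 282.8]
ee_rot: [0.73, -0.684, 0.0, -0.0]
contact_force: [0.3, 0.0, -4.8]
gripper_width: 10.1
grasp_force: 58.8
```

```bash
python3 to.py 619.4 272.9 285
```

```text
t 15.87 pos [545.4 266.6 282.8] yaw 3.76 zaxis [ 2.e-04  2.e-04 -1.e+00] F [ 0.3  0.  -4.8] w 10.1 gf 58.8 J [ 0.72  0.32  0.05  0.   -1.29 -0.66]
tool shift mm [ -1.5 -74.3  -2.2]
```

Bar height is 300 mm, clear of the prong tips. Next: move over the seat and lower.

Call:
servo_tool --commands '[[[255,0,-0.006,0,0,0,0],[255,-0.001,-0.01,0,0,0,0],[255,0,-0.013,0,0,0,0],[255,0,-0.014,0,0,0,0],[255,0,-0.013,0,0,0,0],[255,0,-0.01,0,0,0,0],[255,0,-0.008,0,0,0,0],[255,0,0,0,0,0,0],[255,0,0,0,0,0,0],[255,0,0,0,0,0,0]]]'

```text
clock: 16.7
position: [618.8, 273.4, 282.3]
ee_rot: [0.73, -0.683, -0.0, 0.0]
contact_force: [0.3, 0.3, -2.9]
gripper_width: 10.2
grasp_force: 58.8
```

Call:
servo_tool --commands '[[[255,0,0,0.008,0,0,0],[255,0,0,0.012,0,0,0],[255,0,0,0.012,0,0,0],[255,0,0,0.008,0,0,0],[255,0,0,0.006,0,0,0],[255,0,0,0.004,0,0,0],[255,0,0,0.001,0,0,0],[255,0,0,0,0,0,0],[255,0,0,0,0,0,0],[255,0,0,0,0,0,0]]]'

```text
clock: 17.53
position: [619.6, 273.8, 232.1]
ee_rot: [0.73, -0.683, 0.0, -0.001]
contact_force: [0.4, 0.1, -3.8]
gripper_width: 10.1
grasp_force: 58.7
```

```bash
python3 to.py 619.4 272.9 227.5;  python3 - <<'E'
from h import *
d=snap('top','t7.png')['frame'];e=snap('scene','s7.png')['frame']
cv2.imwrite('pics/c8.png',np.hstack([cv2.resize(d[110:210,110:210],(400,400),interpolation=2),cv2.resize(e[200:300,360:460],(400,400),interpolation=2)]))
E
```

```text
t 17.53 pos [619.6 273.8 232.1] yaw 3.83 zaxis [ 1.3e-03  7.0e-04 -1.0e+00] F [ 0.4  0.1 -3.8] w 10.1 gf 58.7 J [ 0.65  0.47  0.15  0.   -1.25 -0.59]
tool shift mm [0.9 0.2 4.6]
```

View pics/c8.png

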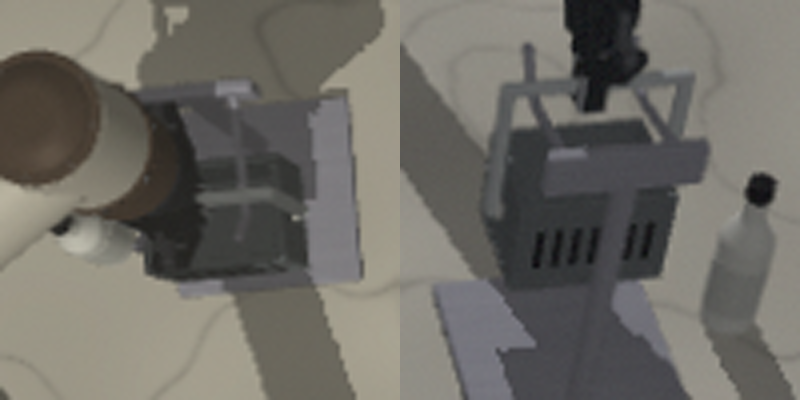

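The bar lies across both prongs (left half, crossing at ~(240,195)) and behind the plate. Next: lower the last 4–5 mm onto the seat.

Call:
servo_tool --commands '[[[255,0,0,0.002,0,0,0],[255,0,0,0.001,0,0,0],[255,0,0,0.001,0,0,0],[255,0,0,0,0,0,0],[255,0,0,0,0,0,0]]]'

```text
clock: 18.05
position: [619.2, 273.6, 227.1]
ee_rot: [0.73, -0.683, -0.0, 0.0]
contact_force: [0.6, 0.1, -5.1]
gripper_width: 9.7
grasp_force: 58.8
```

Call:
servo_tool --commands '[[[255,0,0,0.001,0,0,0],[255,0,0,0,0,0,0],[255,0,0,0,0,0,0]]]'

```text
clock: 18.3
position: [619.3, 273.6, 226.3]
ee_rot: [0.73, -0.683, 0.0, -0.0]
contact_force: [0.4, 0.5, -3.6]
gripper_width: 9.9
grasp_force: 58.8
```

Call:
servo_tool --commands '[[[255,0,0,0.001,0,0,0],[255,0,0,0,0,0,0],[255,0,0,0,0,0,0]]]'

```text
clock: 18.55
position: [619.4, 273.7, 226.0]
ee_rot: [0.73, -0.683, 0.0, -0.0]
contact_force: [0.3, 0.1, -1.7]
gripper_width: 10.3
grasp_force: 59.0
```

Call:
servo_tool --commands '[[[255,0,0,0.001,0,0,0],[255,0,0,0,0,0,0],[255,0,0,0,0,0,0]]]'

```text
clock: 18.8
position: [619.4, 273.7, 225.8]
ee_rot: [0.73, -0.683, 0.0, -0.001]
contact_force: [-2.4, -1.5, 3.4]
gripper_width: 10.3
grasp_force: 59.5
```

Call:
servo_tool --commands '[[[225,0,0,0,0,0,0],[205,0,0,0,0,0,0],[190,0,0,0,0,0,0],[165,0,0,0,0,0,0],[165,0,0,0,0,0,0],[165,0,0,0,0,0,0],[165,0,0,0,0,0,0],[165,0,0,0,0,0,0],[165,0,0,0,0,0,0],[165,0,0,0,0,0,0]]]'

```text
clock: 19.63
position: [619.3, 273.6, 224.3]
ee_rot: [0.73, -0.683, 0.0, -0.0]
contact_force: [0.2, 0.4, 0.2]
gripper_width: 30.5
grasp_force: 0.0
```

Call:
servo_tool --commands '[[[165,0,0,-0.01,0,0,0],[165,0,0,-0.015,0,0,0],[165,0,0,-0.02,0,0,0],[165,0,0,-0.02,0,0,0],[165,0,0,-0.02,0,0,0],[165,0,0.02,-0.02,0,0,0],[165,0,0.03,-0.01,0,0,0],[165,0,0.035,0,0,0,0],[165,0,0.035,0,0,0,0],[165,0,0.03,0,0,0,0]]]'

```text
clock: 20.47
position: [467.8, 263.1, 340.6]
ee_rot: [0.73, -0.683, 0.0, -0.001]
contact_force: [-0.0, -0.3, 0.9]
gripper_width: 29.8
grasp_force: 0.0
```

Call:
servo_tool --commands '[[[165,0,0,0,0,0,0],[165,0,0,0,0,0,0],[165,0,0,0,0,0,0],[165,0,0,0,0,0,0],[165,0,0,0,0,0,0],[165,0,0,0,0,0,0],[165,0,0,0,0,0,0],[165,0,0,0,0,0,0],[165,0,0,0,0,0,0],[165,0,0,0,0,0,0]]]'

```text
clock: 21.3
position: [469.7, 263.6, 339.2]
ee_rot: [0.73, -0.683, 0.0, 0.0]
contact_force: [0.1, -0.6, -0.6]
gripper_width: 30.0
grasp_force: 0.0
```

```bash
python3 - <<'E'
from h import *
d=snap('top','t8.png')['frame'];e=snap('scene','s8.png')['frame']
cv2.imwrite('pics/c9.png',np.hstack([cv2.resize(d[110:210,110:210],(400,400),interpolation=2),cv2.resize(e[200:300,360:460],(400,400),interpolation=2)]))
e2=cams.get_image('scene')['frame'];print(np.abs(e2.astype(int)-e)[200:300,360:460].mean(), np.abs(e2.astype(int)-e)[200:300,100:200].mean())
E
```

```text
1.0395333333333334 0.9612333333333334
```

View pics/c9.png

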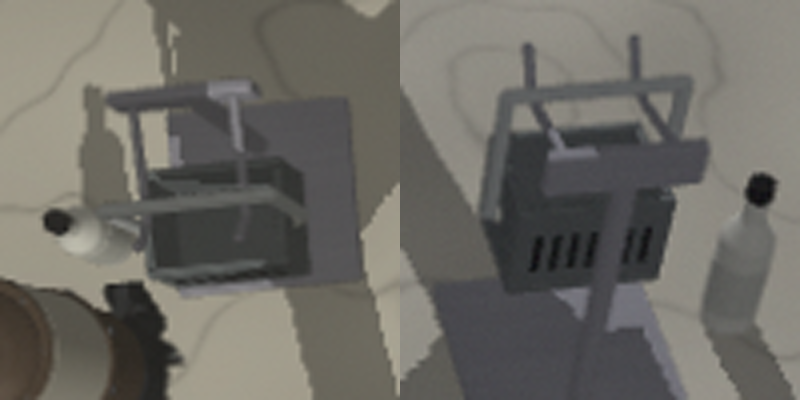

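The caddy hangs across both prongs and looks level. It is still (the difference between frames is noise) and the gripper is clear.

```bash
python3 -c "
from bench import ticket
print(ticket.job_done())"
```

```text
the job is handed in; nothing more can be done
None
```

The grey caddy was taken from the tray, stood on the counter, had its handle swung upright, and now hangs still and level on both prongs; the job is handed in, with no verdict returned.

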